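# Set the forge blower's air wheel and clamp it

## Task

Turn the air wheel on the forge blower until the sector with three holes sits centred in the bridge window, all three holes in view. The wheel is smooth and can only be dragged round with shut fingertips pressed on its face: press lightly, never more than 25 N. Then, with the wheel set, throw the brake lever fully over away from the robot to clamp it, and leave the hammer, the magnet and the bottle as they are.

Things in the scene. Friction and masses are not known exactly. Their poses are not given: they have to be found in the camera images.
- gate: Green air-gate housing, 190 x 180 mm, bolted down; origin on the bench right below the wheel's upright axis. x points from that axis to the window (away from the robot at yaw 0), y to the brake lever. Its flat deck is 50 mm above the bench. Behind the bridge a pipe and a round blower, 100 mm high, reach to 255 mm along x.
- deck_axis (a point): Point on the wheel's axis at deck height. The bare aluminium wheel, 150 mm across, lies here, flat face up. The face stands 8 to 20 mm above the deck, different every time and not reported: find it by touch or camera. It is sprung: resists the first 4 N, then sinks 0.17 mm per N, 5 mm at most.
- window (a point): Centre of the window, at the bridge's top. The fixed steel bridge spans the wheel from 20 to 93 mm along the gate's x, 176 mm wide in y; underside 24 mm, top 28 mm above the deck. The window is 36 mm (x) by 40 mm (y), centred 50 mm along x from the axis. The half of the wheel at negative x is bare, free to press.
- wheel (a joint): Wheel angle (rad), anticlockwise from above: from the window to the middle of the three-hole sector. 0 or 6.283: centred in the window; stops at -0.5, 6.783. Quarters: three small holes; blank (next anticlockwise); one large hole (opposite); two slots. Turning takes 0.2 N m (4 N at 48 mm from the axis): a light touch slips, 10 to 18 N of press drags it; it stays where left.
- brake (a joint): The brake lever's angle (rad): 0 leans 0.5 rad towards the gate's -x, 1.0 is fully over towards +x (clamped, at its stop). It stays where it is left and takes about 3 N at its ball. Its pivot is at x 0, y 140, z 34 mm in the gate's frame and its axis runs along the gate's y.
- brake_ball (a point): Centre of the black ball, 26 mm in diameter, at the end of the 10 mm steel brake lever, 70 mm from its pivot.
- magnet_center (a point): Bystander: red five-sided welding magnet, 90 x 70 x 22 mm, lying flat; point at its centre.
- bottle_center (a point): Bystander: clear water bottle, 62 mm in diameter, 190 mm tall, upright; point half-way up.
- hammer: Bystander: wooden-handled hammer, 260 mm long, lying along its x axis, handle to -x; origin at the middle of its length, on the bench.

How it is judged:
On the way, in this order (a step that is already met when the one before it is completed fails the run):
1. the three-hole sector stands centred in the window, the wheel at rest, while the brake lever is still open ((value of joint wheel between -0.1 and 0.1 rad or value of joint wheel between 6.183 and 6.383 rad) and velocity of joint wheel between -0.1 and 0.1 rad/s and value of joint brake below 0.4 rad), for 0.3 s.
2. the brake lever is thrown fully over (value of joint brake above 0.88 rad), for 0.2 s.
At the end, for the whole second after the job is handed in: The three-hole sector stands in the middle of the window to within 0.1 rad (5 mm at the holes), the wheel is at rest, and the brake lever is fully over (beyond 0.88 of 1.0 rad) ((value of joint wheel between -0.1 and 0.1 rad or value of joint wheel between 6.183 and 6.383 rad) and velocity of joint wheel between -0.05 and 0.05 rad/s and value of joint brake above 0.88 rad); the robot touches nothing.
It fails at once if the wheel is pressed or pushed with more than 25 N (contact force between wheel and anything else above 25 N).
It fails at once if the magnet, the bottle or the hammer is moved by more than 20 mm or the bottle tipped (distance of any of magnet_center, bottle_center, hammer from where it was at the start of the episode above 0.02 m).
It also fails if it takes over 72 s, if anything falls off the work surface, if the arm or the gripper's body presses on something with over 40 N, if the wrist force passes 120 N, or if a joint passes its speed limit or range.

## Robot

A 6-joint arm with a two-finger parallel gripper is mounted at the origin on the work surface. World frame = base frame: x ahead of the robot, y to its left, z up, the work surface at z = 0. Lengths are in m, angles in rad, forces in N, time in s.
With the tool pointing down it reaches from about 0.3 to 0.875 m from the base axis. Payload 4.2 kg.
Tool frame: the origin (TCP) lies at the very end of the fingers, on their centre line; the grasp point (between the pads) lies 19 mm behind it; z points along the fingers, x is the direction in which the jaws open and shut, and the axes are right-handed (so a half turn about z gives the same grasp; the last joint's range is limited). The gripper opens to 85 mm and grips with 20 to 120 N. Pads are 22 mm wide; open, the fingers measure 114 mm over their backs; the gripper's body (76 mm by 85 mm) begins 54 mm behind the grasp point. The pads swing forward as they close: fully open they stand 13 mm farther back than shut.
Start: joints at [1.161, 0.32, 1.565, -0, 1.257, -0.02], TCP at [0.219, 0.532, 0.231] pointing down, gripper open.
Joint ranges: [-3.11, 3.11], [-0.84, 2.01], [0.21, 2.61], [-1.34, 4.49], [0.05, 2.63], [-2.56, 2.56]. Speed limits (rad/s): [2.57, 2.57, 3.14, 3.14, 3.14, 3.14].

## Interface

Orientations are given as a unit quaternion [x, y, z, w].
In Python, from station import arm, viewer, job gives the robot as it stands.
- The arm moves only by the tool jog_arm, never from a script. Its argument "plan" is a list of rows, each an object of numbers: "dx", "dy", "dz": the shift along the tool's x, y, z in m; "yaw": the turn about the tool's z in rad. In form: [{"dx": .., "dy": .., "dz": .., "yaw": ..}, ...]. A call has exactly 8 rows; each row shifts and turns the commanded pose from where the row before left it, along the tool's axes as they then stand; what a row does not reach is not made up. A row lasts 1/8 s, in which the tool goes at most 62.5 mm and 10.7 degrees, less where a joint would pass 70% of its speed; a pose out of reach is approached as far as the arm can. A call with a gripper value outside its range is refused whole. "claw" is the closure in counts, from 0 (fully open) to 255 (shut), set as the call begins (left out, the last holds). The fingers move at their own pace and stop on an object; the grip force is fixed at half the most. Time passes only in rows, so rows that do not move let the fingers close, or fill a call up. It gives the time, the measured TCP pose, the force and the opening at its end, in the units of the state.
- arm.observe(): the state, without advancing time (a new reading comes with each control period).
- viewer.capture(name): name is "scene" or "side" or "wrist"; returns the picture (384x512x3 uint8, red, green, blue); there is no depth.
- viewer.calibration(name): a dict with "K" (3x3 intrinsics, pixels), "D" ([k1, k2, p1, p2, k3] as OpenCV has them; the pictures are not rectified), "position" and "orientation" of the camera in the world. Camera axes: x right, y up, looking along -z (the intrinsics and any distortion apply to the point x, -y, -z); pixel columns grow to the right and rows downward; lengths in m; the calibration is good to about 2 mm. A picture is of the moment at which its call begins: read the wrist's pose just before it. calibration takes no time and is no camera call; for the wrist camera it gives the pose at the moment of the call.
- job.sign_off(): hands the job in, once; it reports no verdict.
The state is a dict: "clock": time; "qpos": joint angles; "qvel": joint speeds; "joint_efforts": joint torques, N m; "tcp_pos": TCP position; "ee_rot": TCP orientation; "force": force on the tool from outside, world axes, zero at the start; "moment": the same for the moment, N m; "width": finger opening in m.
Only numpy, scipy, OpenCV 4.12 (cv2) and the standard library are available. Lean on these libraries where they do the work, as an engineer would, in place of code of your own. Each camera call takes 0.05 s, during which the arm holds its last target.

## Working session

There is one attempt and no reset: what is moved stays moved. The work goes in short steps, Python scripts to look and compute and a tool call to move; the robot and the scene stay as the last step left them, time stands still between calls to the robot, and variables do not carry over. Pictures are saved under pics/ and viewed, and the job is handed in when it is done.

Besides the shell and the picture viewer there is one more tool, called after "Request:" as a command line: name --argument value ..., lists and objects as JSON in quotes. jog_arm: Moves the arm, as the interface text tells. Its arguments: {"type":"object","properties":{"plan":{"type":"array","items":{"type":"object","properties":{"dx":{"type":"number"},"dy":{"type":"number"},"dz":{"type":"number"},"yaw":{"type":"number"}}}},"claw":{"type":"number"}},"required":["plan"]}

```bash
ls; mkdir -p pics; python3 - <<'E'
from station import arm, viewer, job
import cv2
s=arm.observe(); print(s)
for n in ("scene","side","wrist"):
    im=viewer.capture(n); cv2.imwrite(f"pics/{n}0.png",im[:,:,::-1]); print(viewer.calibration(n))
E
```

```text
pics
{'clock': 0.0, 'qpos': array([ 1.16101654e+00,  3.20285865e-01,  1.56570735e+00, -1.26158125e-05,
        1.25740993e+00, -2.00228072e-02]), 'qvel': array([ 0.00074282,  0.00058018, -0.00078202, -0.000536  ,  0.00148806,
        0.00189265]), 'joint_efforts': array([ 2.35642670e-03, -4.15495741e+01, -2.34163839e+01,  6.42835903e-05,
        8.05807969e-03,  4.75068433e-06]), 'tcp_pos': array([0.21829654, 0.531415  , 0.23047474]), 'ee_rot': array([ 8.30650013e-01,  5.56794159e-01, -7.58642439e-04,  4.93925639e-04]), 'force': array([ 0.4911294 , -0.33376693,  0.00151732]), 'moment': array([ 0.01977772, -0.04139079,  0.01149417]), 'width': 0.08544578947081298}
{'K': array([[364.84519824,   0.        , 249.79272211],
       [  0.        , 364.84519824, 190.39219539],
       [  0.        ,   0.        ,   1.        ]]), 'D': array([-0.11230386,  0.        ,  0.        ,  0.        ,  0.        ]), 'position': array([ 1.15370524, -0.19265659,  0.68659871]), 'orientation': array([0.31785449, 0.20831343, 0.48887876, 0.78522073])}
{'K': array([[391.62421052,   0.        , 249.43030289],
       [  0.        , 391.62421052, 192.8888311 ],
       [  0.        ,   0.        ,   1.        ]]), 'D': array([-0.02597513,  0.        ,  0.        ,  0.        ,  0.        ]), 'position': array([0.46689197, 0.66593548, 0.8148739 ]), 'orientation': array([-0.04768413,  0.35678218,  0.92440984, -0.12609182])}
{'K': array([[317.79720713,   0.        , 253.87007584],
       [  0.        , 317.79720713, 190.82781624],
       [  0.        ,   0.        ,   1.        ]]), 'D': array([-0.0653222,  0.       ,  0.       ,  0.       ,  0.       ]), 'position': array([0.1524778 , 0.55857216, 0.3725553 ]), 'orientation': array([-0.11692709, -0.07728262,  0.55129909,  0.82245047])}
```

View pics/scene0.png

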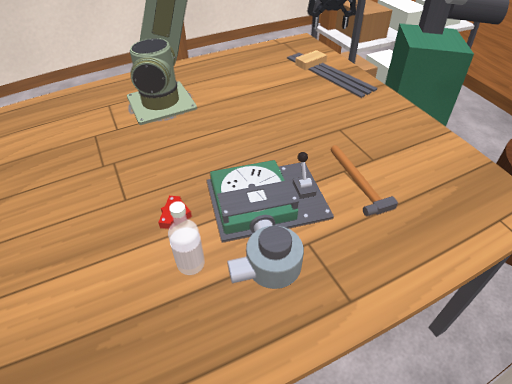

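View pics/side0.png

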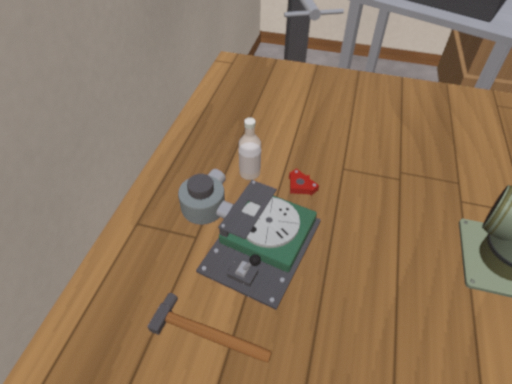

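View pics/wrist0.png

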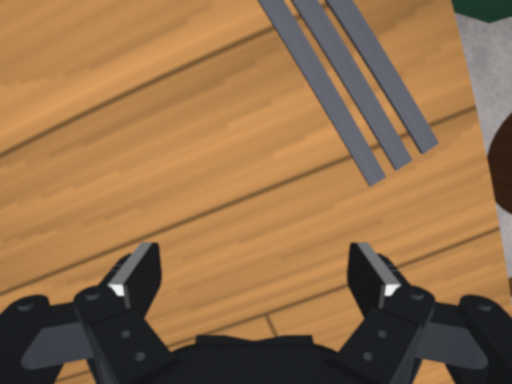

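The scene view shows the gate at about (265,200) and the brake ball at (303,157); the bottle is at (186,240), the magnet at (174,212) and the hammer at (365,185). The side view has the wheel at about (270,221), with three holes near (285,210). The wrist view shows only bench and steel strips. I'll enlarge the gate.

```bash
python3 - <<'E'
import cv2,numpy as np
a=cv2.imread("pics/scene0.png")[130:250,190:350]; b=cv2.imread("pics/side0.png")[165:305,185:335]
cv2.imwrite("pics/z1.png",cv2.resize(a,None,fx=5,fy=5,interpolation=cv2.INTER_CUBIC)[:600])
cv2.imwrite("pics/z2.png",cv2.resize(b,None,fx=4,fy=4,interpolation=cv2.INTER_CUBIC))
E
```

```text
(no output)
```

View pics/z1.png

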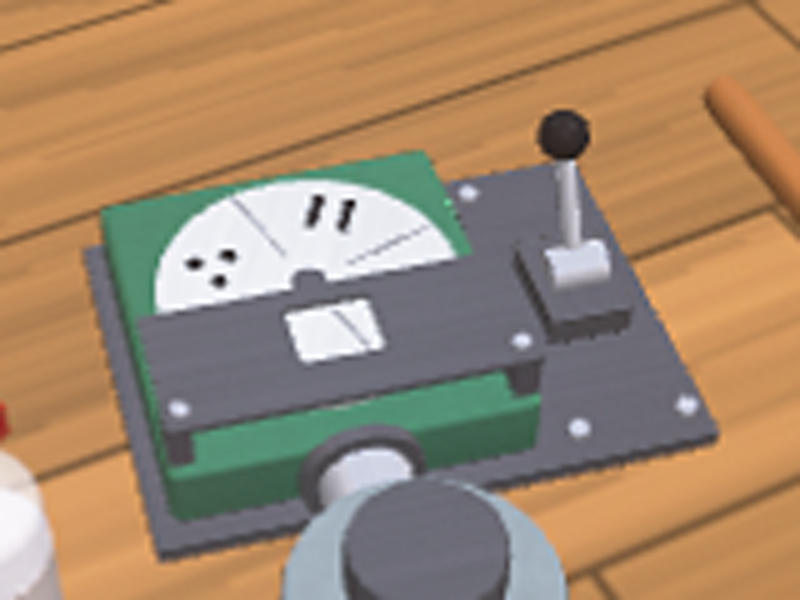

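View pics/z2.png

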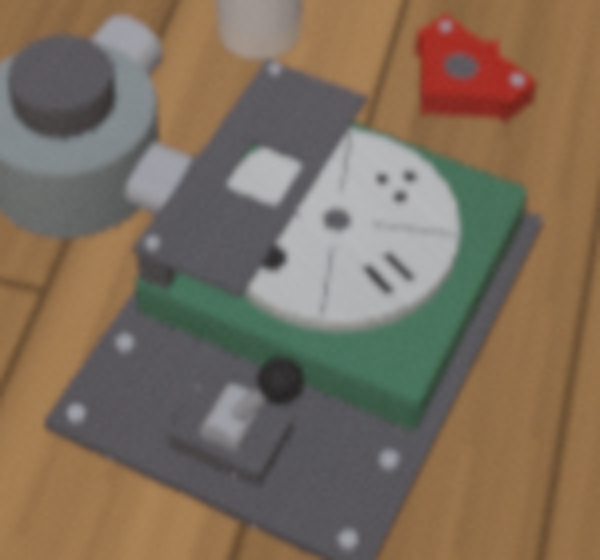

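```bash
cat > h.py <<'E'
import numpy as np,cv2
from scipy.spatial.transform import Rotation as R
def ray(cal,uv):
    p=cv2.undistortPoints(np.array([[uv]],float),cal["K"],cal["D"])[0,0]
    d=R.from_quat(cal["orientation"]).apply([p[0],-p[1],-1]); return np.array(cal["position"]),d/np.linalg.norm(d)
def plane(cal,uv,z):
    o,d=ray(cal,uv); return o+d*(z-o[2])/d[2]
def tri(c1,u1,c2,u2):
    o1,d1=ray(c1,u1);o2,d2=ray(c2,u2)
    A=np.stack([d1,-d2],1); t=np.linalg.lstsq(A,o2-o1,rcond=None)[0]
    a=o1+d1*t[0];b=o2+d2*t[1]; return (a+b)/2,np.linalg.norm(a-b)
def pix(cal,P):
    q=R.from_quat(cal["orientation"]).inv().apply(np.array(P)-cal["position"])
    q=q*[1,-1,-1]; return cv2.projectPoints(q.reshape(1,1,3),np.zeros(3),np.zeros(3),cal["K"],cal["D"])[0][0,0]
E
python3 - <<'E'
from station import viewer
from h import *
S=viewer.calibration("scene");D=viewer.calibration("side")
zs=lambda x,y:((x+.5)/5-.5+190,(y+.5)/5-.5+130)
zd=lambda x,y:((x+.5)/4-.5+185,(y+.5)/4-.5+165)
np.set_printoptions(precision=4,suppress=True)
pts={"win1":((285,315),(258,147)),"win2":((367,300),(227,185)),"win3":((383,348),(270,205)) ,"win4":((303,362),(302,163))}
# correspondences: scene left-> bottle side, scene up -> robot side
pts={"w_robot_left":((285,315),(302,163)),"w_robot_right":((367,300),(270,205)),"w_far_right":((383,348),(227,185)),"w_far_left":((303,362),(258,147)),
"ball":((564,135),(281,380)),"deck_rl":((103,208),(525,187)),"deck_rr":((428,150),(415,410)),
"screw_l":((179,409),(275,68)),"screw_r":((522,341),(152,242)),
"plate_scr_r":((687,405),(77,412)),"plate_scr_robot":((468,192),(389,459)),
"hole1":((194,264),(410,176)),"hole2":((229,256),(400,197)),"hole3":((218,281),(382,179))}
for k,(a,b) in pts.items():
    print(k,*tri(S,zs(*a),D,zd(*b)))
E
```

```text
w_robot_left [0.6081 0.0519 0.0746] 0.0003222264730594306
w_robot_right [0.618  0.0902 0.0759] 0.0008181075614719571
w_far_right [0.6479 0.0824 0.0756] 0.0004898635646563381
w_far_left [0.6382 0.0464 0.0741] 0.00026834083477644783
ball [0.5768 0.2216 0.097 ] 0.0003756210894010316
deck_rl [0.4717 0.0112 0.0482] 0.0007042057836228854
deck_rr [0.5052 0.1867 0.0448] 0.0030408882452950927
screw_l [ 0.6442 -0.0174  0.08  ] 0.00013676029559918964
screw_r [0.6769 0.1394 0.0802] 0.000329011037460957
plate_scr_r [0.6993 0.2248 0.0155] 0.0009839139306587132
plate_scr_robot [0.5155 0.2059 0.0158] 0.00018894424221723298
hole1 [0.543  0.0324 0.0603] 0.00018774269266642562
hole2 [0.5454 0.0504 0.06  ] 4.323563325107201e-05
hole3 [0.5592 0.0386 0.0597] 0.0007096349340640536
```

```bash
cat >> h.py <<'E'
AX=np.array([0.581,0.0785]); YAW=-0.2
def g2w(x,y,ax=None,yaw=None):
    ax=AX if ax is None else ax; yaw=YAW if yaw is None else yaw
    c,s=np.cos(yaw),np.sin(yaw); return np.array(ax)+[c*x-s*y,s*x+c*y]
def w2g(p,ax=None,yaw=None):
    ax=AX if ax is None else ax; yaw=YAW if yaw is None else yaw
    d=np.array(p)[:2]-ax; c,s=np.cos(yaw),np.sin(yaw); return np.array([c*d[0]+s*d[1],-s*d[0]+c*d[1]])
def shift(st,target):
    return R.from_quat(st["ee_rot"]).inv().apply(np.array(target)-st["tcp_pos"])
E
python3 - <<'E'
from station import arm,viewer
from h import *
np.set_printoptions(precision=4,suppress=True)
S=viewer.calibration("scene");D=viewer.calibration("side")
zs=lambda x,y:((x+.5)/5-.5+190,(y+.5)/5-.5+130)
zd=lambda x,y:((x+.5)/4-.5+185,(y+.5)/4-.5+165)
# least squares gate pose from planes at known heights (m)
from scipy.optimize import least_squares
pts=[((-.018+.05,-.02),.078,(285,315),(302,163)),((.032,.02),.078,(367,300),(270,205)),((.068,.02),.078,(383,348),(227,185)),((.068,-.02),.078,(303,362),(258,147)),
((-.0336,.14),.0954,(564,135),(281,380)),((-.095,-.09),.05,(103,208),(525,187)),((-.095,.09),.05,(428,150),(415,410))]
def f(v):
    r=[]
    for g,z,a,b in pts:
        P=np.r_[g2w(*g,ax=v[:2],yaw=v[2]),z]
        r+=list(pix(S,P)-zs(*a))+list(pix(D,P)-zd(*b))
    return np.array(r)
s=least_squares(f,[.581,.0785,-.2],loss="soft_l1"); print(s.x); print(f(s.x).reshape(-1,4))
v=s.x
for n,a,b in (("hub",None,(337,218)),):
    print(n,plane(D,zd(*b),.06))
h=np.mean([plane(D,zd(*b),.061)[:2] for b in ((410,176),(400,197),(382,179))]+[plane(S,zs(*b),.061)[:2] for b in ((194,264),(229,256),(218,281))],axis=0)
g=w2g(h,v[:2],v[2]); print(g,np.arctan2(g[1],g[0]))
st=arm.observe(); p=np.r_[g2w(-.029,.041,v[:2],v[2]),.15]; print(p,shift(st,p))
E
```

```text
[ 0.5805  0.0785 -0.2117]
[[ 0.0665 -1.1626  0.2451 -0.7844]
 [ 0.1782 -1.2136  0.8324 -0.1144]
 [ 1.0882 -0.0489 -1.5272 -0.4635]
 [ 0.1189  0.3752 -1.6306 -1.8765]
 [ 0.2209  0.4078 -0.3075  0.726 ]
 [-0.6298 -1.0359  1.4291 -0.4915]
 [ 0.6775 -0.8934  0.2174 -1.8415]]
hub [0.5792 0.077  0.06  ]
[-0.0223 -0.0434] -2.0443544455559453
[0.5607 0.1246 0.15  ] [-0.2461  0.4713  0.081 ]
```

Request:
jog_arm --claw 255 --plan '[{"dx": -0.0273,"dy": 0.0524,"dz": 0},{"dx": -0.0273,"dy": 0.0524,"dz": 0},{"dx": -0.0273,"dy": 0.0524,"dz": 0},{"dx": -0.0273,"dy": 0.0524,"dz": 0},{"dx": -0.0273,"dy": 0.0524,"dz": 0},{"dx": -0.0273,"dy": 0.0524,"dz": 0},{"dx": -0.0273,"dy": 0.0524,"dz": 0.02},{"dx": -0.0273,"dy": 0.0524,"dz": 0.02}]'

```text
invalid input
```

Request:
jog_arm --plan '[{"dx": -0.0273,"dy": 0.0524},{"yaw": -0.1},{"yaw": -0.1},{"dz": 0.03},{},{},{},{}]'

```text
invalid input
```

```bash
python3 - <<'E'
from station import arm,viewer
from h import *
np.set_printoptions(precision=4,suppress=True)
st=arm.observe(); print(st["clock"],st["tcp_pos"],st["force"],st["width"],R.from_quat(st["ee_rot"]).as_matrix()[:,0])
im=viewer.capture("wrist"); cv2.imwrite("pics/w1.png",cv2.resize(im[:,:,::-1],None,fx=1.5,fy=1.5))
E
```

```text
0.15 [0.2184 0.5315 0.2307] [-0.4354 -0.1931 -0.216 ] 0.0856843136415022 [ 0.38    0.925  -0.0013]
```

View pics/w1.png

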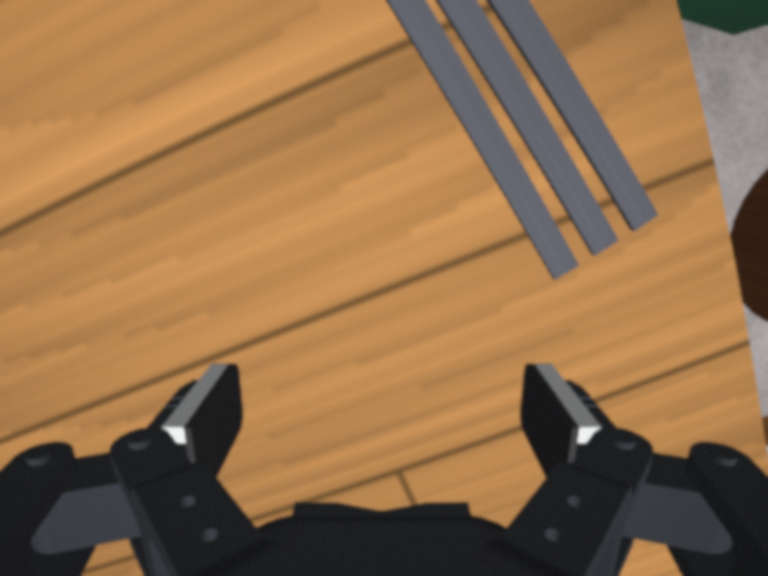

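The calls were refused and the clock didn't move, so the arm is still where it started. I'll give all four keys in every row.

Request:
jog_arm --claw 255 --plan '[{"dx": -0.0273,"dy": 0.0524,"dz": 0,"yaw": 0},{"dx": -0.0273,"dy": 0.0524,"dz": 0,"yaw": 0},{"dx": -0.0273,"dy": 0.0524,"dz": 0,"yaw": 0},{"dx": -0.0273,"dy": 0.0524,"dz": 0,"yaw": 0},{"dx": -0.0273,"dy": 0.0524,"dz": 0,"yaw": 0},{"dx": -0.0273,"dy": 0.0524,"dz": 0,"yaw": 0},{"dx": -0.0273,"dy": 0.0524,"dz": 0.02,"yaw": 0},{"dx": -0.0273,"dy": 0.0524,"dz": 0.02,"yaw": 0}]'

```text
clock: 1.2
tcp_pos: [0.5245, 0.169, 0.1911]
ee_rot: [0.831, 0.557, 0.001, 0.0]
force: [0.7, 0.5, 0.5]
width: 0.0002
```

Request:
jog_arm --plan '[{"dx": -0.0273,"dy": 0.0524,"dz": 0,"yaw": 0},{"dx": 0,"dy": 0,"dz": 0,"yaw": -0.09},{"dx": 0,"dy": 0,"dz": 0,"yaw": -0.09},{"dx": 0,"dy": 0,"dz": 0.03,"yaw": 0},{"dx": 0,"dy": 0,"dz": 0,"yaw": 0},{"dx": 0,"dy": 0,"dz": 0,"yaw": 0},{"dx": 0,"dy": 0,"dz": 0,"yaw": 0},{"dx": 0,"dy": 0,"dz": 0,"yaw": 0}]'

```text
clock: 2.2
tcp_pos: [0.5618, 0.1256, 0.1621]
ee_rot: [0.777, 0.629, 0.001, 0.0]
force: [-0.3, 0.1, 0.4]
width: 0.0
```

```bash
python3 - <<'E'
from station import arm,viewer
from h import *
np.set_printoptions(precision=4,suppress=True)
st=arm.observe(); print(st["clock"],st["tcp_pos"],st["force"],st["width"],R.from_quat(st["ee_rot"]).as_matrix()[:,0])
im=viewer.capture("wrist"); cv2.imwrite("pics/w2.png",cv2.resize(im[:,:,::-1],None,fx=1.5,fy=1.5))
E
```

```text
2.2 [0.5618 0.1256 0.1621] [-0.2507  0.0699  0.4238] 2.3938029334931314e-06 [0.2081 0.9781 0.0007]
```

View pics/w2.png

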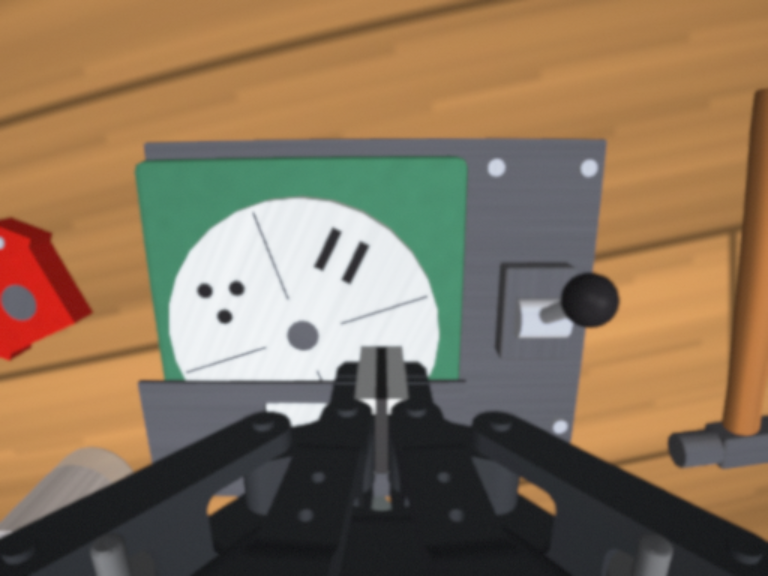

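The wrist view shows the wheel's bare half with hub (302,335), three holes near (222,301), slots near (342,255) and the ball at (590,299); the deck's robot edge is at row 157. Now I'll measure these in the raw picture.

```bash
cat > wm.py <<'E'
from station import arm,viewer
from h import *
np.set_printoptions(precision=4,suppress=True)
def measure(name,v,zf=.062):
    st=arm.observe(); C=viewer.calibration("wrist"); im=viewer.capture("wrist")
    cv2.imwrite(name,cv2.resize(im[:,:,::-1],None,fx=1.5,fy=1.5))
    hsv=cv2.cvtColor(im,cv2.COLOR_RGB2HSV); g=cv2.cvtColor(im,cv2.COLOR_RGB2GRAY)
    W=((g>190)&(hsv[...,1]<45)).astype(np.uint8)
    n,l,s,c=cv2.connectedComponentsWithStats(W); 
    hull=[]
    big=1+np.argmax(s[1:,4])
    # wheel region = convex hull of white
    cs=[x for x in cv2.findContours((l==big).astype(np.uint8),cv2.RETR_EXTERNAL,cv2.CHAIN_APPROX_NONE)[0]]
    h=cv2.convexHull(np.vstack(cs)); M=np.zeros_like(W); cv2.fillPoly(M,[h],1)
    dark=((g<150)&(M>0)).astype(np.uint8)
    n,l,s,c=cv2.connectedComponentsWithStats(dark)
    out=[]
    for i in range(1,n):
        if s[i,4]>12:
            m=g[l==i].mean(); p=plane(C,c[i],zf); q=w2g(p,v[:2],v[2])
            out.append((c[i],s[i,4],m,p[:2],q,np.degrees(np.arctan2(q[1],q[0])),np.hypot(*q)))
            print("px",c[i]*1.5,"area",s[i,4],"g%.0f"%m,"w",p[:2],"gate",q,"ang %.1f r %.4f"%out[-1][-2:])
    return st,C,im
E
python3 - <<'E'
from wm import *
v=np.array([.5805,.0785,-.2117])
st,C,im=measure("pics/w3.png",v)
G=cv2.inRange(cv2.cvtColor(im,cv2.COLOR_RGB2HSV),(60,80,40),(90,255,200))
ys,xs=np.where(G>0); 
# left/top/right deck edges -> lines
top=np.array([(x,np.where(G[:,x])[0].min()) for x in range(100,300,5)])
P=np.array([plane(C,p,.05)[:2] for p in top]); k=np.polyfit(P[:,1],P[:,0],1); print("top edge gate yaw",-np.arctan(k[0]), "dist",[w2g(p,v[:2],v[2])[0] for p in (P[0],P[-1])])
for y in (130,160,190,220,240): 
    r=np.where(G[y])[0]; print(y, w2g(plane(C,(r.min(),y),.05),v[:2],v[2]), w2g(plane(C,(r.max(),y),.05),v[:2],v[2]))
b=plane(C,(590/1.5,299/1.5),.0954); print("ball",w2g(b,v[:2],v[2]))
for r,u in (("left",141/1.5),("right",465/1.5)): print(r,w2g(plane(C,(u,381/1.5),.078),v[:2],v[2]))
E
```

```text
px [327.1288 248.9091] area 198 g77 w [0.5349 0.1027] gate [-0.0496  0.0141] ang 164.2 r 0.0516
px [354.9278 262.0902] area 194 g77 w [0.5447 0.1152] gate [-0.0427  0.0284] ang 146.4 r 0.0512
px [204.4737 290.25  ] area 76 g77 w [0.5429 0.033 ] gate [-0.0272 -0.0524] ang -117.5 r 0.0590
px [236.1118 288.1184] area 76 g75 w [0.5453 0.0501] gate [-0.0284 -0.0351] ang -129.0 r 0.0452
px [224.1575 316.4589] area 73 g76 w [0.5593 0.039 ] gate [-0.0124 -0.043 ] ang -106.1 r 0.0448
px [302.2163 335.346 ] area 289 g112 w [0.5787 0.0779] gate [-0.0016 -0.001 ] ang -148.7 r 0.0019
px [378.7066 363.7119] area 847 g82 w [0.6039 0.1152] gate [0.0152 0.0408] ang 69.6 r 0.0435
top edge gate yaw -0.20349220043187916 dist [np.float64(-0.09463764614989788), np.float64(-0.0962169330258632)]
130 [-0.0767 -0.0874] [-0.0763  0.0862]
160 [-0.0523 -0.0872] [-0.0522  0.0865]
190 [-0.0266 -0.0872] [-0.0269  0.0869]
220 [ 0.0005 -0.0864] [-0.0002  0.0865]
240 [ 0.0194 -0.0863] [0.0185 0.0866]
ball [-0.0333  0.1391]
left [ 0.0187 -0.0863]
right [0.0176 0.0862]
```

```bash
python3 - <<'E'
from wm import *
v=np.array([.5795,.078,-.207])
st=arm.observe(); p=np.r_[g2w(-.0235,.044,v[:2],v[2]),.073]; print(p,shift(st,p),st["force"])
X=R.from_quat(st["ee_rot"]).as_matrix()
print("tool x ang gate",np.degrees(np.arctan2(X[1,0],X[0,0])-v[2]))
E
```

```text
[0.5655 0.1259 0.073 ] [0.0012 0.0038 0.0888] [-0.8868  0.2267  0.241 ]
tool x ang gate 89.84364398334752
```

Request:
jog_arm --plan '[{"dx": 0.001,"dy": 0.004,"dz": 0.03,"yaw": 0},{"dx": 0,"dy": 0,"dz": 0.03,"yaw": 0},{"dx": 0,"dy": 0,"dz": 0.015,"yaw": 0},{"dx": 0,"dy": 0,"dz": 0.008,"yaw": 0},{"dx": 0,"dy": 0,"dz": 0.004,"yaw": 0},{"dx": 0,"dy": 0,"dz": 0.002,"yaw": 0},{"dx": 0,"dy": 0,"dz": 0,"yaw": 0},{"dx": 0,"dy": 0,"dz": 0,"yaw": 0}]'

```text
clock: 3.3
tcp_pos: [0.5658, 0.1256, 0.0728]
ee_rot: [0.777, 0.629, 0.0, 0.0]
force: [-0.0, 0.1, 0.1]
width: -0.0
```

Request:
jog_arm --plan '[{"dx": 0,"dy": 0,"dz": 0.0005,"yaw": 0},{"dx": 0,"dy": 0,"dz": 0.0005,"yaw": 0},{"dx": 0,"dy": 0,"dz": 0.0005,"yaw": 0},{"dx": 0,"dy": 0,"dz": 0.0005,"yaw": 0},{"dx": 0,"dy": 0,"dz": 0.0005,"yaw": 0},{"dx": 0,"dy": 0,"dz": 0.0005,"yaw": 0},{"dx": 0,"dy": 0,"dz": 0,"yaw": 0},{"dx": 0,"dy": 0,"dz": 0,"yaw": 0}]'

```text
clock: 4.3
tcp_pos: [0.5655, 0.1255, 0.0693]
ee_rot: [0.777, 0.629, 0.0, -0.0]
force: [0.7, 0.2, -0.6]
width: 0.0001
```

Request:
jog_arm --plan '[{"dx": 0,"dy": 0,"dz": 0.0005,"yaw": 0},{"dx": 0,"dy": 0,"dz": 0.0005,"yaw": 0},{"dx": 0,"dy": 0,"dz": 0.0005,"yaw": 0},{"dx": 0,"dy": 0,"dz": 0.0005,"yaw": 0},{"dx": 0,"dy": 0,"dz": 0.0005,"yaw": 0},{"dx": 0,"dy": 0,"dz": 0.0005,"yaw": 0},{"dx": 0,"dy": 0,"dz": 0,"yaw": 0},{"dx": 0,"dy": 0,"dz": 0,"yaw": 0}]'

```text
clock: 5.3
tcp_pos: [0.5655, 0.1255, 0.0663]
ee_rot: [0.777, 0.629, 0.0, 0.0]
force: [-0.2, 0.3, 0.4]
width: -0.0
```

Request:
jog_arm --plan '[{"dx": 0,"dy": 0,"dz": 0.0004,"yaw": 0},{"dx": 0,"dy": 0,"dz": 0.0004,"yaw": 0},{"dx": 0,"dy": 0,"dz": 0.0004,"yaw": 0},{"dx": 0,"dy": 0,"dz": 0.0004,"yaw": 0},{"dx": 0,"dy": 0,"dz": 0.0004,"yaw": 0},{"dx": 0,"dy": 0,"dz": 0,"yaw": 0},{"dx": 0,"dy": 0,"dz": 0,"yaw": 0},{"dx": 0,"dy": 0,"dz": 0,"yaw": 0}]'

```text
clock: 6.3
tcp_pos: [0.5655, 0.1256, 0.0643]
ee_rot: [0.777, 0.629, 0.0, -0.0]
force: [-0.2, -0.8, -0.1]
width: -0.0003
```

Request:
jog_arm --plan '[{"dx": 0,"dy": 0,"dz": 0.0004,"yaw": 0},{"dx": 0,"dy": 0,"dz": 0.0004,"yaw": 0},{"dx": 0,"dy": 0,"dz": 0.0004,"yaw": 0},{"dx": 0,"dy": 0,"dz": 0.0004,"yaw": 0},{"dx": 0,"dy": 0,"dz": 0.0004,"yaw": 0},{"dx": 0,"dy": 0,"dz": 0,"yaw": 0},{"dx": 0,"dy": 0,"dz": 0,"yaw": 0},{"dx": 0,"dy": 0,"dz": 0,"yaw": 0}]'

```text
clock: 7.3
tcp_pos: [0.5655, 0.1256, 0.0623]
ee_rot: [0.777, 0.629, 0.0, -0.0]
force: [0.6, 0.0, -0.2]
width: -0.0004
```

Request:
jog_arm --plan '[{"dx": 0,"dy": 0,"dz": 0.0003,"yaw": 0},{"dx": 0,"dy": 0,"dz": 0.0003,"yaw": 0},{"dx": 0,"dy": 0,"dz": 0.0003,"yaw": 0},{"dx": 0,"dy": 0,"dz": 0.0003,"yaw": 0},{"dx": 0,"dy": 0,"dz": 0.0003,"yaw": 0},{"dx": 0,"dy": 0,"dz": 0,"yaw": 0},{"dx": 0,"dy": 0,"dz": 0,"yaw": 0},{"dx": 0,"dy": 0,"dz": 0,"yaw": 0}]'

```text
clock: 8.3
tcp_pos: [0.5655, 0.1256, 0.0608]
ee_rot: [0.777, 0.629, 0.0, -0.0]
force: [0.4, 0.4, -0.5]
width: -0.0003
```

Request:
jog_arm --plan '[{"dx": 0,"dy": 0,"dz": 0.0003,"yaw": 0},{"dx": 0,"dy": 0,"dz": 0.0003,"yaw": 0},{"dx": 0,"dy": 0,"dz": 0.0003,"yaw": 0},{"dx": 0,"dy": 0,"dz": 0.0003,"yaw": 0},{"dx": 0,"dy": 0,"dz": 0.0003,"yaw": 0},{"dx": 0,"dy": 0,"dz": 0,"yaw": 0},{"dx": 0,"dy": 0,"dz": 0,"yaw": 0},{"dx": 0,"dy": 0,"dz": 0,"yaw": 0}]'

```text
clock: 9.3
tcp_pos: [0.5656, 0.1256, 0.0595]
ee_rot: [0.777, 0.629, 0.0, 0.0]
force: [-1.3, 1.2, 5.3]
width: 0.0002
```

Request:
jog_arm --plan '[{"dx": 0,"dy": 0,"dz": 0.0003,"yaw": 0},{"dx": 0,"dy": 0,"dz": 0.0003,"yaw": 0},{"dx": 0,"dy": 0,"dz": 0.0003,"yaw": 0},{"dx": 0,"dy": 0,"dz": 0.0003,"yaw": 0},{"dx": 0,"dy": 0,"dz": 0,"yaw": 0},{"dx": 0,"dy": 0,"dz": 0,"yaw": 0},{"dx": 0,"dy": 0,"dz": 0,"yaw": 0},{"dx": 0,"dy": 0,"dz": 0,"yaw": 0}]'

```text
clock: 10.3
tcp_pos: [0.5656, 0.1257, 0.0587]
ee_rot: [0.777, 0.629, 0.0, 0.0]
force: [-1.6, 0.4, 7.7]
width: -0.0004
```

Request:
jog_arm --plan '[{"dx": 0,"dy": 0,"dz": 0.0003,"yaw": 0},{"dx": 0,"dy": 0,"dz": 0.0003,"yaw": 0},{"dx": 0,"dy": 0,"dz": 0.0003,"yaw": 0},{"dx": 0,"dy": 0,"dz": 0.0003,"yaw": 0},{"dx": 0,"dy": 0,"dz": 0.0002,"yaw": 0},{"dx": 0,"dy": 0,"dz": 0,"yaw": 0},{"dx": 0,"dy": 0,"dz": 0,"yaw": 0},{"dx": 0,"dy": 0,"dz": 0,"yaw": 0}]'

```text
clock: 11.3
tcp_pos: [0.5657, 0.1257, 0.0578]
ee_rot: [0.777, 0.629, 0.0, 0.0]
force: [-2.5, -0.4, 10.9]
width: 0.0001
```

Request:
jog_arm --plan '[{"dx": 0,"dy": 0,"dz": 0.0003,"yaw": 0},{"dx": 0,"dy": 0,"dz": 0.0003,"yaw": 0},{"dx": 0,"dy": 0,"dz": 0.0003,"yaw": 0},{"dx": 0,"dy": 0,"dz": 0,"yaw": 0},{"dx": 0,"dy": 0,"dz": 0,"yaw": 0},{"dx": 0,"dy": 0,"dz": 0,"yaw": 0},{"dx": 0,"dy": 0,"dz": 0,"yaw": 0},{"dx": 0,"dy": 0,"dz": 0,"yaw": 0}]'

```text
clock: 12.3
tcp_pos: [0.5657, 0.1258, 0.0573]
ee_rot: [0.777, 0.629, 0.001, 0.0]
force: [-4.2, 0.9, 12.9]
width: 0.0001
```

```bash
python3 - <<'E'
from wm import *
v=np.array([.5795,.078,-.207])
st=arm.observe(); q=w2g(st["tcp_pos"],v[:2],v[2]); a=np.degrees(np.arctan2(q[1],q[0])); r=np.hypot(*q); print(q,a,r,st["force"])
for k in range(24):
    t0,t1=np.radians([a+4.9*k,a+4.9*(k+1)]); print(k,"dx %.4f dy %.4f"%(r*(np.sin(t1)-np.sin(t0)),r*(np.cos(t1)-np.cos(t0))))
E
```

```text
[-0.0233  0.0439] 117.93270279870144 0.04970681491070414 [-4.154   0.9197 12.8647]
0 dx -0.0021 dy -0.0037
1 dx -0.0025 dy -0.0035
2 dx -0.0027 dy -0.0032
3 dx -0.0030 dy -0.0030
4 dx -0.0033 dy -0.0027
5 dx -0.0035 dy -0.0024
6 dx -0.0037 dy -0.0021
7 dx -0.0038 dy -0.0018
8 dx -0.0040 dy -0.0015
9 dx -0.0041 dy -0.0011
10 dx -0.0042 dy -0.0008
11 dx -0.0042 dy -0.0004
12 dx -0.0042 dy -0.0001
13 dx -0.0042 dy 0.0003
14 dx -0.0042 dy 0.0007
15 dx -0.0041 dy 0.0010
16 dx -0.0040 dy 0.0014
17 dx -0.0039 dy 0.0017
18 dx -0.0037 dy 0.0020
19 dx -0.0035 dy 0.0023
20 dx -0.0033 dy 0.0026
21 dx -0.0031 dy 0.0029
22 dx -0.0028 dy 0.0032
23 dx -0.0026 dy 0.0034
```

Request:
jog_arm --plan '[{"dx": -0.0021,"dy": -0.0037,"dz": 0,"yaw": 0},{"dx": -0.0025,"dy": -0.0035,"dz": 0,"yaw": 0},{"dx": -0.0027,"dy": -0.0032,"dz": 0,"yaw": 0},{"dx": -0.003,"dy": -0.003,"dz": 0,"yaw": 0},{"dx": -0.0033,"dy": -0.0027,"dz": 0,"yaw": 0},{"dx": -0.0035,"dy": -0.0024,"dz": 0,"yaw": 0},{"dx": -0.0037,"dy": -0.0021,"dz": 0,"yaw": 0},{"dx": -0.0038,"dy": -0.0018,"dz": 0,"yaw": 0}]'

```text
clock: 13.3
tcp_pos: [0.5423, 0.1079, 0.058]
ee_rot: [0.777, 0.629, 0.005, 0.002]
force: [2.1, 4.2, 9.9]
width: -0.0002
```

```bash
python3 - <<'E'
from wm import *
v=np.array([.5795,.078,-.207])
st=arm.observe(); q=w2g(st["tcp_pos"],v[:2],v[2]); a=np.degrees(np.arctan2(q[1],q[0])); r=np.hypot(*q); print(q,a,r,st["force"],st["tcp_pos"])
measure("pics/w4.png",v,.0575)
E
```

```text
[-0.0425  0.0216] 153.10742281679353 0.04770785002063146 [2.1483 4.236  9.944 ] [0.5423 0.1079 0.058 ]
px [285.6441 355.0134] area 524 g64 w [0.5291 0.0789] gate [-0.0496 -0.0095] ang -169.1 r 0.0505
px [325.5508 411.2157] area 6821 g54 w [0.552  0.0865] gate [-0.0287  0.0027] ang 174.7 r 0.0288
px [490.9027 416.4161] area 149 g56 w [0.566  0.1411] gate [-0.0262  0.0589] ang 113.9 r 0.0645
```

View pics/w4.png

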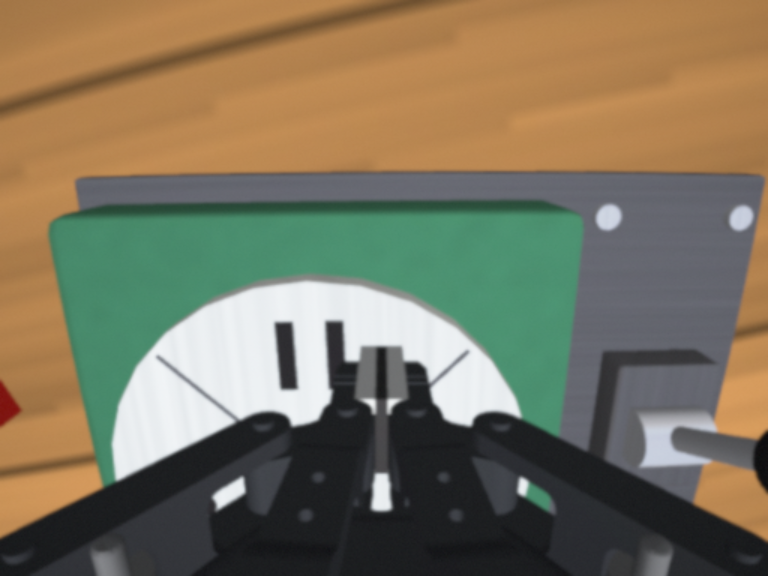

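The view shows the slots at (286,355) and (335,350): the wheel has turned about 28°, following the finger. I'll press slightly more and carry on.

Request:
jog_arm --plan '[{"dx": -0.0038,"dy": -0.0016,"dz": 0.0004,"yaw": 0},{"dx": -0.0041,"dy": -0.0011,"dz": 0.0003,"yaw": 0},{"dx": -0.0042,"dy": -0.0008,"dz": 0.0002,"yaw": 0},{"dx": -0.0042,"dy": -0.0004,"dz": 0,"yaw": 0},{"dx": -0.0042,"dy": -0.0001,"dz": 0,"yaw": 0},{"dx": -0.0042,"dy": 0.0003,"dz": 0,"yaw": 0},{"dx": -0.0042,"dy": 0.0007,"dz": 0,"yaw": 0},{"dx": -0.0041,"dy": 0.001,"dz": 0,"yaw": 0}]'

```text
clock: 14.35
tcp_pos: [0.5323, 0.0759, 0.0571]
ee_rot: [0.778, 0.629, 0.004, 0.001]
force: [-1.2, 5.0, 14.6]
width: 0.0004
```

```bash
python3 - <<'E'
from wm import *
v=np.array([.5795,.078,-.207])
st=arm.observe(); q=w2g(st["tcp_pos"],v[:2],v[2]); a=np.degrees(np.arctan2(q[1],q[0])); r=np.hypot(*q); print(q,a,r,st["force"],st["tcp_pos"])
measure("pics/w5.png",v,.0575)
E
```

```text
[-0.0458 -0.0118] -165.5415996503936 0.047246867070943166 [-1.1921  4.9885 14.6004] [0.5323 0.0759 0.0571]
px [411.4411 412.8443] area 8390 g52 w [0.5482 0.0829] gate [-0.0317 -0.0017] ang -177.0 r 0.0317
```

View pics/w5.png

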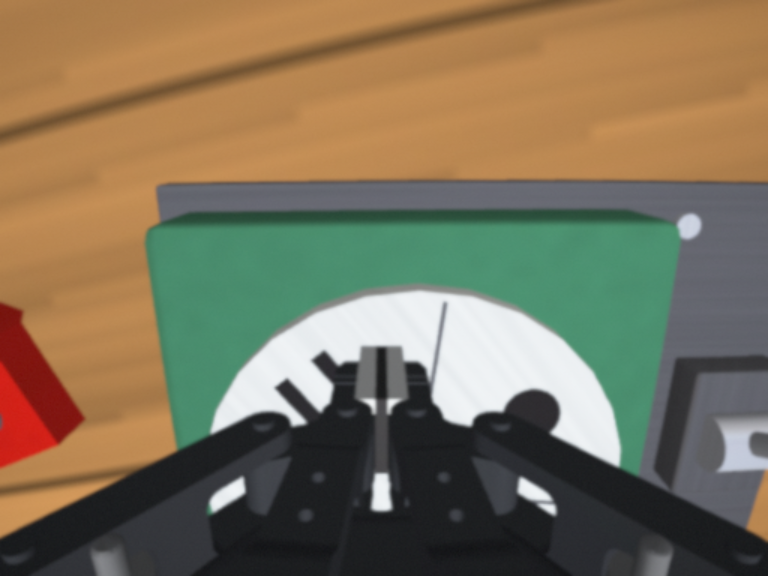

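The view shows a dividing line from (433,390) to (445,303) and the large hole at (532,412): the wheel has turned about 64° so far. Continuing.

Request:
jog_arm --plan '[{"dx": -0.004,"dy": 0.0014,"dz": 0,"yaw": 0},{"dx": -0.0039,"dy": 0.0017,"dz": 0,"yaw": 0},{"dx": -0.0037,"dy": 0.002,"dz": 0,"yaw": 0},{"dx": -0.0035,"dy": 0.0023,"dz": 0,"yaw": 0},{"dx": -0.0033,"dy": 0.0026,"dz": 0,"yaw": 0},{"dx": -0.0031,"dy": 0.0029,"dz": 0,"yaw": 0},{"dx": -0.0028,"dy": 0.0032,"dz": 0,"yaw": 0},{"dx": -0.0026,"dy": 0.0034,"dz": 0,"yaw": 0}]'

```text
clock: 15.4
tcp_pos: [0.5443, 0.0452, 0.0568]
ee_rot: [0.777, 0.629, 0.002, 0.0]
force: [-2.7, 4.7, 14.7]
width: -0.0001
```

```bash
python3 - <<'E'
from wm import *
v=np.array([.5795,.078,-.207])
st=arm.observe(); q=w2g(st["tcp_pos"],v[:2],v[2]); a=np.degrees(np.arctan2(q[1],q[0])); r=np.hypot(*q); print(q,a,r,st["force"],st["tcp_pos"])
measure("pics/w6.png",v,.0575)
E
```

```text
[-0.0277 -0.0393] -125.15956031005756 0.04809635793067455 [-2.6895  4.7288 14.6774] [0.5443 0.0452 0.0568]
px [431.5458 333.919 ] area 142 g137 w [0.5333 0.0639] gate [-0.0423 -0.0233] ang -151.2 r 0.0483
px [549.3678 317.0643] area 1252 g58 w [0.5356 0.1015] gate [-0.0478  0.014 ] ang 163.6 r 0.0498
px [446.5063 421.338 ] area 7104 g48 w [0.5657 0.0632] gate [-0.0105 -0.0173] ang -121.2 r 0.0203
px [621.8054 387.8658] area 149 g136 w [0.5663 0.1232] gate [-0.0222  0.0415] ang 118.2 r 0.0471
```

View pics/w6.png

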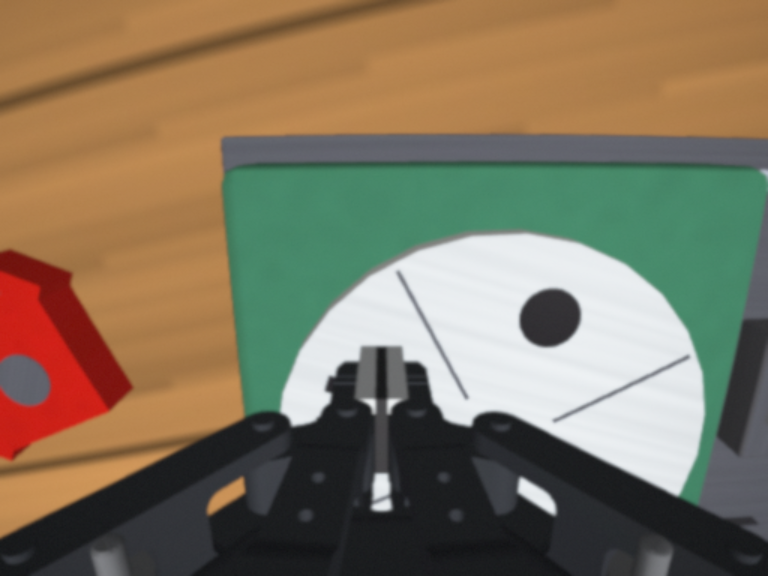

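The large hole is at 163.6° and the two lines around it have their middle at 163.5°, so about 16.4° remain.

```bash
python3 - <<'E'
import numpy as np
r=.048
for k in range(5):
    t0,t1=np.radians([-125.2+3.5*k,-125.2+3.5*(k+1)]); print(k,"dx %.4f dy %.4f"%(r*(np.sin(t1)-np.sin(t0)),r*(np.cos(t1)-np.cos(t0))))
E
```

```text
0 dx -0.0016 dy 0.0024
1 dx -0.0015 dy 0.0025
2 dx -0.0013 dy 0.0026
3 dx -0.0011 dy 0.0027
4 dx -0.0010 dy 0.0028
```

Request:
jog_arm --plan '[{"dx": -0.0016,"dy": 0.0024,"dz": 0,"yaw": 0},{"dx": -0.0015,"dy": 0.0025,"dz": 0,"yaw": 0},{"dx": -0.0013,"dy": 0.0026,"dz": 0,"yaw": 0},{"dx": -0.0011,"dy": 0.0027,"dz": 0,"yaw": 0},{"dx": -0.001,"dy": 0.0028,"dz": 0,"yaw": 0},{"dx": 0,"dy": 0,"dz": 0,"yaw": 0},{"dx": 0,"dy": 0,"dz": 0,"yaw": 0},{"dx": 0,"dy": 0,"dz": 0,"yaw": 0}]'

```text
clock: 16.45
tcp_pos: [0.555, 0.0356, 0.0567]
ee_rot: [0.777, 0.629, 0.001, 0.0]
force: [-3.2, 3.2, 15.3]
width: -0.0003
```

```bash
python3 - <<'E'
from wm import *
v=np.array([.5795,.078,-.207])
st=arm.observe(); q=w2g(st["tcp_pos"],v[:2],v[2]); a=np.degrees(np.arctan2(q[1],q[0])); r=np.hypot(*q); print(q,a,r,st["force"],st["tcp_pos"])
measure("pics/w7.png",v,.0575)
E
```

```text
[-0.0152 -0.0465] -108.14459266316112 0.04893381394499303 [-3.2273  3.1985 15.3012] [0.555  0.0356 0.0567]
px [537.9062 272.7361] area 1364 g60 w [0.531 0.09 ] gate [-0.0499  0.0018] ang 177.9 r 0.0499
px [424.2435 318.0311] area 193 g135 w [0.5382 0.053 ] gate [-0.0353 -0.0329] ang -137.0 r 0.0483
px [635.7251 324.322 ] area 191 g133 w [0.5548 0.1194] gate [-0.0327  0.0355] ang 132.6 r 0.0482
px [449.0076 418.2226] area 7045 g50 w [0.5753 0.0547] gate [ 0.0007 -0.0237] ang -88.3 r 0.0237
```

View pics/w7.png

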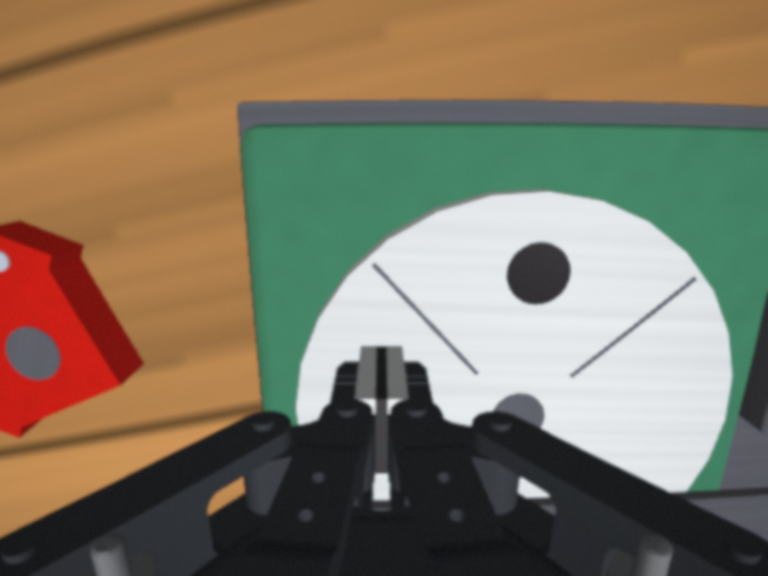

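The large hole sits at 177.8°, so the wheel is about 2° short, inside the tolerance. I'll nudge it a little further and lift straight off.

Request:
jog_arm --plan '[{"dx": -0.0003,"dy": 0.0014,"dz": 0,"yaw": 0},{"dx": 0,"dy": 0,"dz": 0,"yaw": 0},{"dx": 0,"dy": 0,"dz": -0.002,"yaw": 0},{"dx": 0,"dy": 0,"dz": -0.003,"yaw": 0},{"dx": 0,"dy": 0,"dz": -0.02,"yaw": 0},{"dx": 0,"dy": 0,"dz": -0.04,"yaw": 0},{"dx": 0,"dy": 0,"dz": -0.05,"yaw": 0},{"dx": 0,"dy": -0.04,"dz": -0.01,"yaw": 0}]'

```text
clock: 17.5
tcp_pos: [0.5203, 0.0423, 0.1827]
ee_rot: [0.778, 0.629, 0.003, 0.003]
force: [-0.7, 0.6, -0.6]
width: -0.0003
```

Request:
jog_arm --plan '[{"dx": 0.03,"dy": -0.02,"dz": 0,"yaw": 0},{"dx": 0.03,"dy": 0,"dz": 0,"yaw": 0},{"dx": 0.03,"dy": 0,"dz": 0,"yaw": 0},{"dx": 0,"dy": 0,"dz": 0,"yaw": 0},{"dx": 0,"dy": 0,"dz": 0,"yaw": 0},{"dx": 0,"dy": 0,"dz": 0,"yaw": 0},{"dx": 0,"dy": 0,"dz": 0,"yaw": 0},{"dx": 0,"dy": 0,"dz": 0,"yaw": 0}]'

```text
clock: 18.5
tcp_pos: [0.5158, 0.1344, 0.18]
ee_rot: [0.777, 0.629, 0.0, -0.0]
force: [-0.6, 0.1, 0.4]
width: 0.0002
```

```bash
python3 - <<'E'
from wm import *
v=np.array([.5795,.078,-.207])
st=arm.observe(); print(st["tcp_pos"],w2g(st["tcp_pos"],v[:2],v[2]),st["force"])
measure("pics/w8.png",v,.0598)
for n,c in (("scene",(130,250,190,350)),("side",(165,305,185,335))):
    im=viewer.capture(n)[c[0]:c[1],c[2]:c[3],::-1]; cv2.imwrite(f"pics/{n}8.png",cv2.resize(im,None,fx=4,fy=4,interpolation=cv2.INTER_CUBIC))
E
```

```text
[0.5158 0.1344 0.18  ] [-0.0739  0.0421] [-0.6243  0.1202  0.3594]
px [310.6652 318.6087] area 345 g63 w [0.5308 0.089 ] gate [-0.0499  0.0007] ang 179.1 r 0.0499
px [375.1931 381.3161] area 2159 g75 w [0.5783 0.1173] gate [-0.0092  0.0382] ang 103.5 r 0.0393
px [231. 381.] area 123 g83 w [0.5601 0.0307] gate [-0.0093 -0.0503] ang -100.5 r 0.0511
px [312.1382 395.1014] area 217 g118 w [0.5795 0.0773] gate [ 0.0002 -0.0007] ang -74.9 r 0.0007
px [232.5  404.25] area 122 g88 w [0.5757 0.0268] gate [ 0.0068 -0.0509] ang -82.4 r 0.0514
px [258.5349 421.6705] area 387 g52 w [0.5909 0.0393] gate [ 0.0191 -0.0356] ang -61.7 r 0.0404
```

View pics/w8.png

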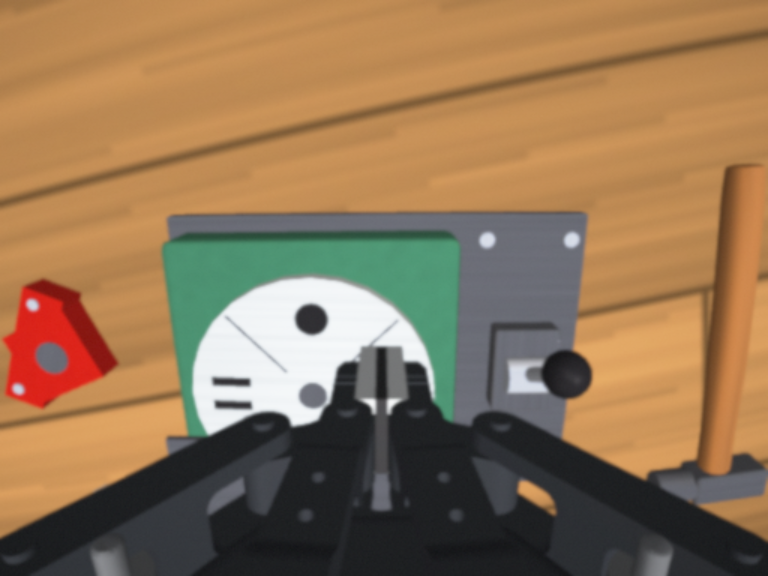

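View pics/scene8.png

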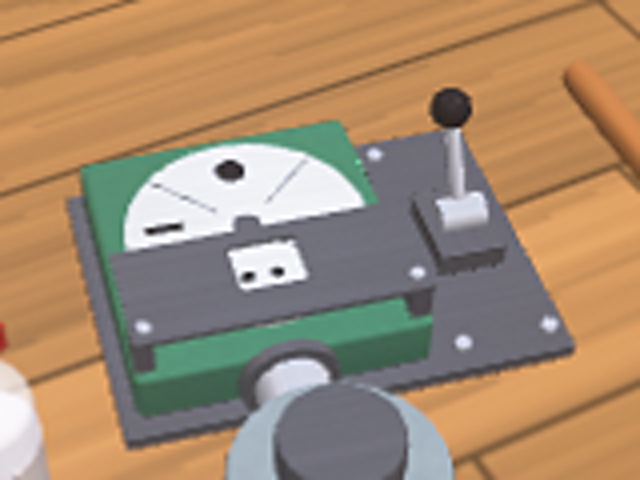

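View pics/side8.png

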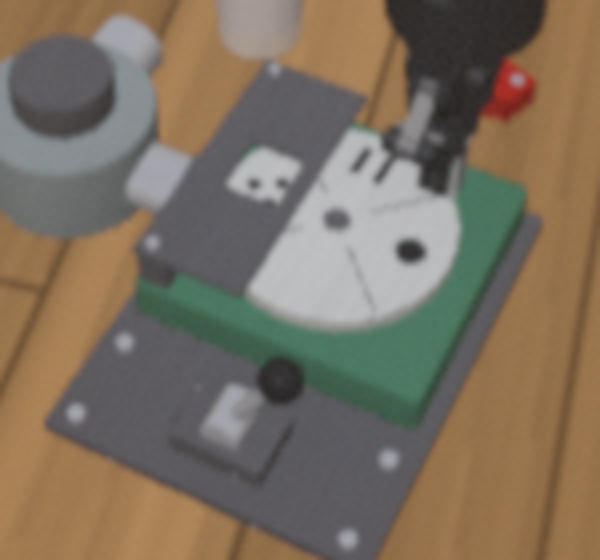

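The wheel checks out: large hole at about 179° in the wrist view. In the scene view the window shows two of the three holes at (248,277) and (278,271), the third being hidden by viewing angle; the side view shows all three in the window, around (268,190). The lever ball is at gate (-33,139) mm. Next I'll go behind it, lower, and push along gate +x.

Request:
jog_arm --plan '[{"dx": 0.033,"dy": 0,"dz": 0,"yaw": 0},{"dx": 0.033,"dy": 0,"dz": 0,"yaw": 0},{"dx": 0.032,"dy": 0,"dz": 0.02,"yaw": 0},{"dx": 0,"dy": 0,"dz": 0.04,"yaw": 0},{"dx": 0,"dy": 0,"dz": 0.037,"yaw": 0},{"dx": 0,"dy": 0,"dz": 0,"yaw": 0},{"dx": 0,"dy": 0,"dz": 0,"yaw": 0},{"dx": 0,"dy": 0,"dz": 0,"yaw": 0}]'

```text
clock: 19.65
tcp_pos: [0.5375, 0.231, 0.0849]
ee_rot: [0.777, 0.629, 0.002, 0.001]
force: [0.4, 0.2, 0.3]
width: -0.0001
```

```bash
python3 - <<'E'
from wm import *
v=np.array([.5795,.078,-.207])
st=arm.observe(); print(st["tcp_pos"],w2g(st["tcp_pos"],v[:2],v[2]),st["force"])
im=viewer.capture("wrist"); cv2.imwrite("pics/w9.png",im[:,:,::-1])
im=viewer.capture("scene")[100:250,190:350,::-1]; cv2.imwrite(f"pics/scene9.png",cv2.resize(im,None,fx=4,fy=4,interpolation=cv2.INTER_CUBIC))
E
```

```text
[0.5375 0.231  0.0849] [-0.0726  0.1411] [0.4027 0.158  0.2748]
```

View pics/w9.png

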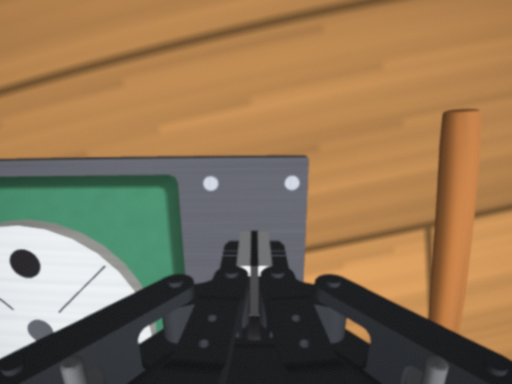

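View pics/scene9.png

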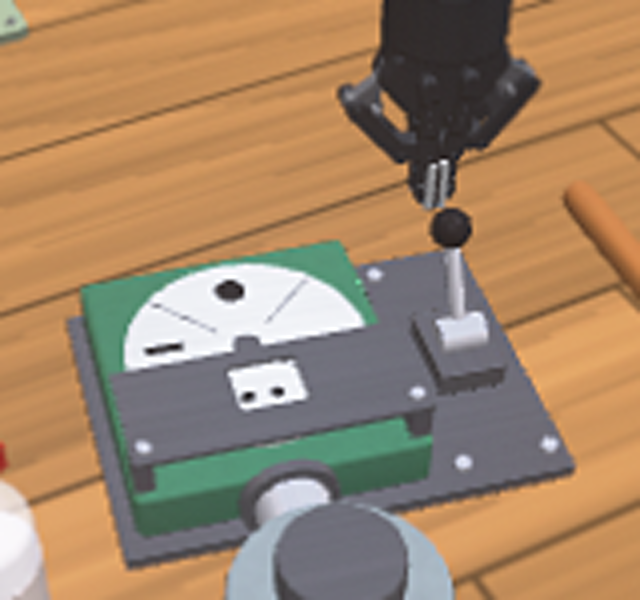

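The fingers stand behind the ball (450,228 in the scene crop) and the lever is still open. Pushing.

Request:
jog_arm --plan '[{"dx": 0,"dy": 0.008,"dz": 0,"yaw": 0},{"dx": 0,"dy": 0.008,"dz": 0,"yaw": 0},{"dx": 0,"dy": 0.009,"dz": 0,"yaw": 0},{"dx": 0,"dy": 0.009,"dz": 0,"yaw": 0},{"dx": 0,"dy": 0.009,"dz": 0,"yaw": 0},{"dx": 0,"dy": 0.009,"dz": 0,"yaw": 0},{"dx": 0,"dy": 0.009,"dz": 0,"yaw": 0},{"dx": 0,"dy": 0.006,"dz": 0,"yaw": 0}]'

```text
clock: 20.75
tcp_pos: [0.6025, 0.2165, 0.0828]
ee_rot: [0.777, 0.629, 0.0, 0.0]
force: [-2.9, 1.0, 2.6]
width: 0.0006
```

Request:
jog_arm --plan '[{"dx": 0,"dy": 0.002,"dz": 0,"yaw": 0},{"dx": 0,"dy": 0.002,"dz": 0,"yaw": 0},{"dx": 0,"dy": 0.002,"dz": 0,"yaw": 0},{"dx": 0,"dy": 0.001,"dz": 0,"yaw": 0},{"dx": 0,"dy": 0,"dz": 0,"yaw": 0},{"dx": 0,"dy": 0,"dz": 0,"yaw": 0},{"dx": 0,"dy": 0,"dz": 0,"yaw": 0},{"dx": 0,"dy": 0,"dz": 0,"yaw": 0}]'

```text
clock: 21.75
tcp_pos: [0.6083, 0.2152, 0.0827]
ee_rot: [0.777, 0.629, -0.0, -0.0]
force: [-2.6, 0.3, -2.5]
width: 0.0001
```

```bash
python3 - <<'E'
from wm import *
v=np.array([.5795,.078,-.207])
st=arm.observe(); print(st["clock"],st["tcp_pos"],w2g(st["tcp_pos"],v[:2],v[2]),st["force"])
im=viewer.capture("scene")[100:250,190:350,::-1]; cv2.imwrite(f"pics/scene10.png",cv2.resize(im,None,fx=4,fy=4,interpolation=cv2.INTER_CUBIC))
E
```

```text
21.75 [0.6083 0.2152 0.0827] [0.     0.1402] [-2.5999  0.277  -2.5022]
```

View pics/scene10.png

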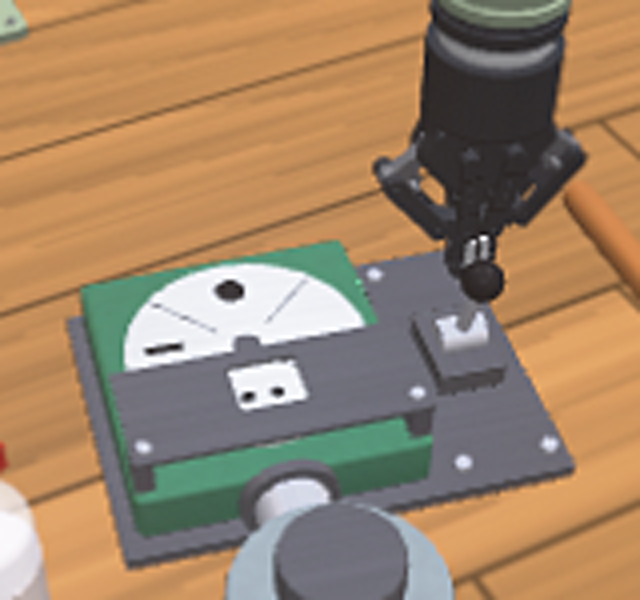

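The ball is now at (484,282) and past upright. The force is still only 3 N, so it hasn't reached the stop. I'll push on slowly.

Request:
jog_arm --plan '[{"dx": 0,"dy": 0.002,"dz": 0,"yaw": 0},{"dx": 0,"dy": 0.002,"dz": 0,"yaw": 0},{"dx": 0,"dy": 0.002,"dz": 0,"yaw": 0},{"dx": 0,"dy": 0.001,"dz": 0,"yaw": 0},{"dx": 0,"dy": 0.001,"dz": 0,"yaw": 0},{"dx": 0,"dy": 0,"dz": 0,"yaw": 0},{"dx": 0,"dy": 0,"dz": 0,"yaw": 0},{"dx": 0,"dy": 0,"dz": 0,"yaw": 0}]'

```text
clock: 22.8
tcp_pos: [0.6165, 0.2136, 0.083]
ee_rot: [0.777, 0.629, 0.0, 0.0]
force: [-3.6, 0.8, -2.4]
width: 0.0002
```

Request:
jog_arm --plan '[{"dx": 0,"dy": 0.001,"dz": 0,"yaw": 0},{"dx": 0,"dy": 0.001,"dz": 0,"yaw": 0},{"dx": 0,"dy": 0.001,"dz": 0,"yaw": 0},{"dx": 0,"dy": 0,"dz": 0,"yaw": 0},{"dx": 0,"dy": 0,"dz": 0,"yaw": 0},{"dx": 0,"dy": 0,"dz": 0,"yaw": 0},{"dx": 0,"dy": 0,"dz": 0,"yaw": 0},{"dx": 0,"dy": 0,"dz": 0,"yaw": 0}]'

```text
clock: 23.8
tcp_pos: [0.6186, 0.2131, 0.0828]
ee_rot: [0.777, 0.629, -0.001, -0.001]
force: [-4.8, 1.8, -2.4]
width: -0.0005
```

```bash
python3 - <<'E'
from wm import *
v=np.array([.5795,.078,-.207])
st=arm.observe(); print(st["clock"],st["tcp_pos"],w2g(st["tcp_pos"],v[:2],v[2]),st["force"])
for n,c in (("scene",(100,250,190,350)),("side",(165,305,185,335))):
    im=viewer.capture(n)[c[0]:c[1],c[2]:c[3],::-1]; cv2.imwrite(f"pics/{n}11.png",cv2.resize(im,None,fx=4,fy=4,interpolation=cv2.INTER_CUBIC))
E
```

```text
23.8 [0.6186 0.2131 0.0828] [0.0105 0.1403] [-4.8479  1.7891 -2.4009]
```

View pics/scene11.png

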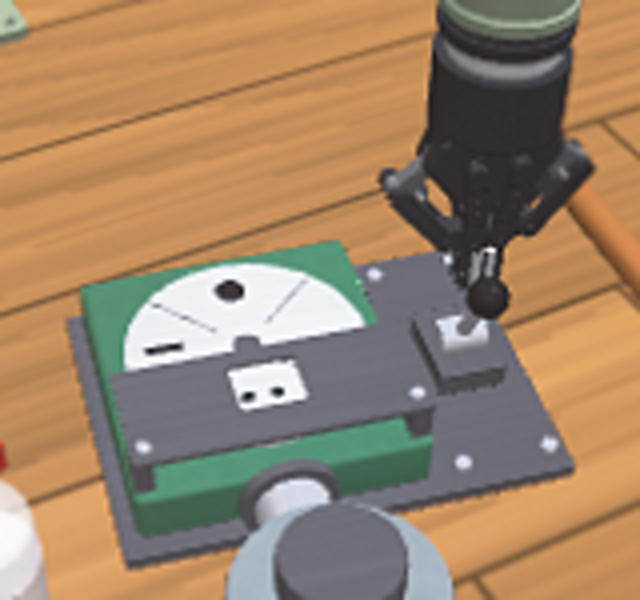

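View pics/side11.png

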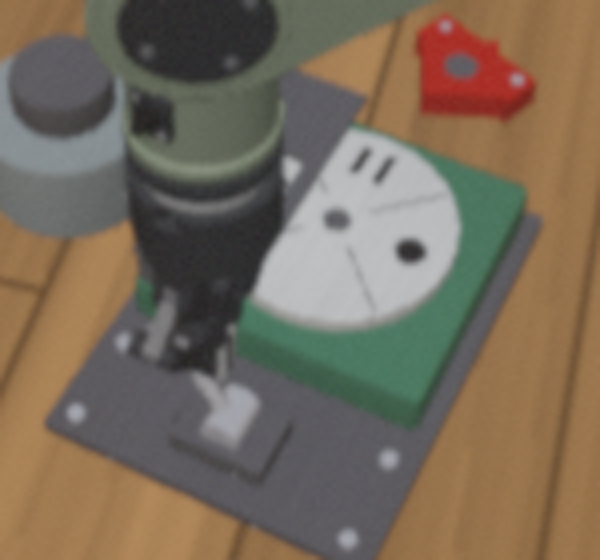

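Request:
jog_arm --plan '[{"dx": 0,"dy": 0.001,"dz": 0,"yaw": 0},{"dx": 0,"dy": 0.001,"dz": 0,"yaw": 0},{"dx": 0,"dy": 0,"dz": 0,"yaw": 0},{"dx": 0,"dy": 0,"dz": 0,"yaw": 0},{"dx": 0,"dy": 0,"dz": 0,"yaw": 0},{"dx": 0,"dy": 0,"dz": 0,"yaw": 0},{"dx": 0,"dy": 0,"dz": 0,"yaw": 0},{"dx": 0,"dy": 0,"dz": 0,"yaw": 0}]'

```text
clock: 24.9
tcp_pos: [0.6187, 0.2131, 0.0827]
ee_rot: [0.777, 0.629, -0.002, -0.002]
force: [-9.6, 3.2, -0.2]
width: 0.0001
```

The position held while the force rose to 10 N, so the lever is on its stop. I'll back off, rise, and go to a clear view.

Request:
jog_arm --plan '[{"dx": 0,"dy": -0.004,"dz": 0,"yaw": 0},{"dx": 0,"dy": -0.02,"dz": 0,"yaw": 0},{"dx": 0,"dy": -0.04,"dz": 0,"yaw": 0},{"dx": 0,"dy": -0.03,"dz": -0.03,"yaw": 0},{"dx": 0,"dy": -0.01,"dz": -0.05,"yaw": 0},{"dx": 0,"dy": -0.03,"dz": -0.05,"yaw": 0},{"dx": -0.03,"dy": -0.03,"dz": 0,"yaw": 0},{"dx": -0.03,"dy": -0.03,"dz": 0,"yaw": 0}]'

```text
clock: 25.9
tcp_pos: [0.4207, 0.1943, 0.2152]
ee_rot: [0.777, 0.629, 0.004, 0.002]
force: [0.0, -1.0, 0.1]
width: 0.0002
```

Request:
jog_arm --plan '[{"dx": -0.02,"dy": -0.03,"dz": 0,"yaw": 0},{"dx": -0.02,"dy": -0.02,"dz": 0,"yaw": 0},{"dx": 0,"dy": 0,"dz": 0,"yaw": 0},{"dx": 0,"dy": 0,"dz": 0,"yaw": 0},{"dx": 0,"dy": 0,"dz": 0,"yaw": 0},{"dx": 0,"dy": 0,"dz": 0,"yaw": 0},{"dx": 0,"dy": 0,"dz": 0,"yaw": 0},{"dx": 0,"dy": 0,"dz": 0,"yaw": 0}]'

```text
clock: 26.9
tcp_pos: [0.362, 0.1656, 0.2128]
ee_rot: [0.777, 0.629, -0.0, -0.0]
force: [-0.3, 0.4, -0.3]
width: -0.0001
```

```bash
python3 - <<'E'
from wm import *
v=np.array([.5795,.078,-.207])
st=arm.observe(); print(st["clock"],st["tcp_pos"],w2g(st["tcp_pos"],v[:2],v[2]),st["force"])
measure("pics/w12.png",v,.0598)
for n,c in (("scene",(100,250,190,350)),("side",(165,305,185,335))):
    f=viewer.capture(n)[:,:,::-1]; cv2.imwrite(f"pics/{n}12f.png",f); im=f[c[0]:c[1],c[2]:c[3]]; cv2.imwrite(f"pics/{n}12.png",cv2.resize(im,None,fx=4,fy=4,interpolation=cv2.INTER_CUBIC))
E
```

```text
26.9 [0.362  0.1656 0.2128] [-0.2309  0.0411] [-0.2685  0.3922 -0.3348]
```

View pics/w12.png

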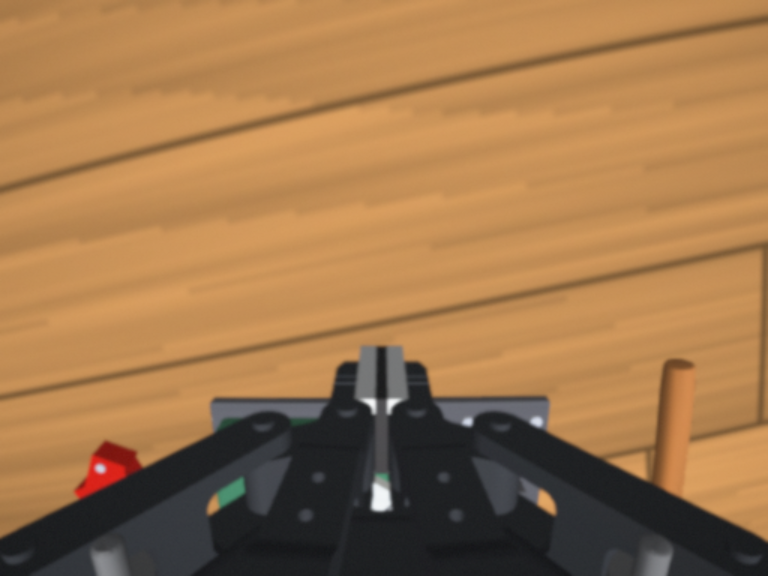

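View pics/scene12.png

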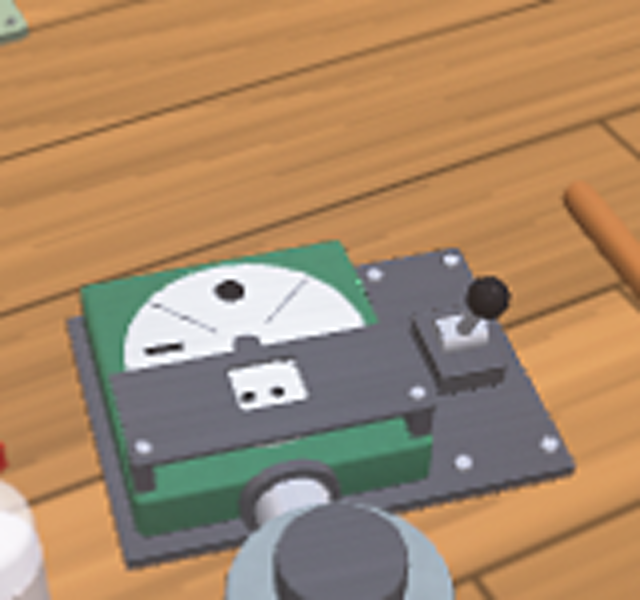

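View pics/side12.png

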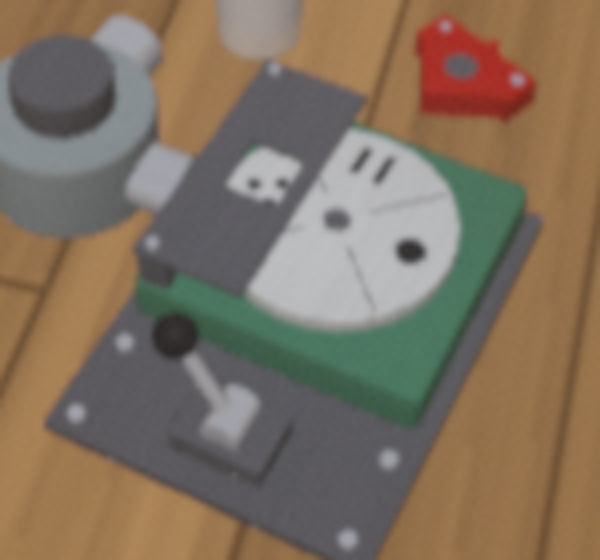

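View pics/side12f.png

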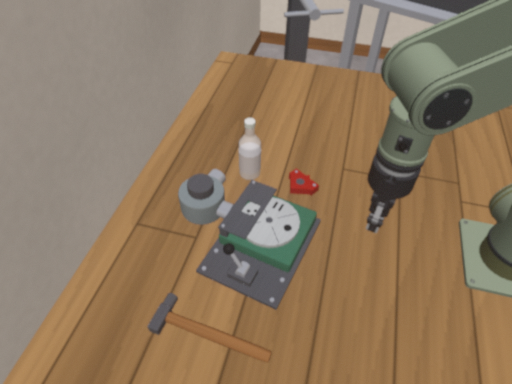

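The lever is over: ball at (488,297) in the scene crop and (175,335) in the side crop. The holes are in the window and the bystanders haven't moved. I'll check with numbers.

```bash
python3 - <<'E'
from wm import *
v=np.array([.5795,.078,-.207])
S=viewer.calibration("scene");D=viewer.calibration("side")
zs=lambda x,y:((x+.5)/4-.5+190,(y+.5)/4-.5+100)
zd=lambda x,y:((x+.5)/4-.5+185,(y+.5)/4-.5+165)
for n,a,b in (("ball",(488,297),(175,335)),("bighole",(230,290),(410,251))):
    p,e=tri(S,zs(*a),D,zd(*b)); q=w2g(p,v[:2],v[2]); print(n,p,e,q,np.degrees(np.arctan2(q[1],q[0])))
    if n=="ball": print("brake",.5+np.arctan2(q[0],p[2]-.034))
for n in ("scene","side"):
    a=cv2.imread(f"pics/{n}0.png").astype(int);b=cv2.imread(f"pics/{n}12f.png").astype(int)
    d=(np.abs(a-b).max(2)>60).astype(np.uint8); k,l,s,c=cv2.connectedComponentsWithStats(d)
    print(n,[(tuple(s[i,:4]),s[i,4]) for i in range(1,k) if s[i,4]>6])
E
```

```text
ball [0.6403 0.2085 0.0959] 5.156604313418628e-05 [0.0327 0.1402] 76.85812743486404
brake 0.9861314078474687
bighole [0.5306 0.0899 0.0605] 0.0005896471526067863 [-0.0503  0.0017] 178.11863002889606
scene [((np.int32(140), np.int32(0), np.int32(18), np.int32(41)), np.int32(465)), ((np.int32(184), np.int32(0), np.int32(13), np.int32(40)), np.int32(407)), ((np.int32(218), np.int32(0), np.int32(51), np.int32(83)), np.int32(2423)), ((np.int32(307), np.int32(0), np.int32(7), np.int32(16)), np.int32(88)), ((np.int32(319), np.int32(0), np.int32(38), np.int32(29)), np.int32(416)), ((np.int32(174), np.int32(48), np.int32(25), np.int32(29)), np.int32(408)), ((np.int32(171), np.int32(50), np.int32(5), np.int32(12)), np.int32(20)), ((np.int32(129), np.int32(57), np.int32(7), np.int32(4)), np.int32(10)), ((np.int32(121), np.int32(59), np.int32(18), np.int32(34)), np.int32(236)), ((np.int32(153), np.int32(58), np.int32(8), np.int32(3)), np.int32(8)), ((np.int32(134), np.int32(60), np.int32(31), np.int32(33)), np.int32(376)), ((np.int32(297), np.int32(152), np.int32(11), np.int32(14)), np.int32(95)
[... 2374 characters left out ...]
.int32(5)), np.int32(10)), ((np.int32(374), np.int32(207), np.int32(8), np.int32(12)), np.int32(61)), ((np.int32(508), np.int32(207), np.int32(4), np.int32(12)), np.int32(34)), ((np.int32(483), np.int32(213), np.int32(12), np.int32(19)), np.int32(133)), ((np.int32(367), np.int32(216), np.int32(15), np.int32(16)), np.int32(111)), ((np.int32(284), np.int32(225), np.int32(7), np.int32(6)), np.int32(33)), ((np.int32(251), np.int32(227), np.int32(6), np.int32(6)), np.int32(25)), ((np.int32(282), np.int32(229), np.int32(6), np.int32(6)), np.int32(13)), ((np.int32(276), np.int32(232), np.int32(7), np.int32(6)), np.int32(15)), ((np.int32(233), np.int32(255), np.int32(6), np.int32(9)), np.int32(15))]
```

The brake is at about 0.99 rad and the wheel within about 2° of centre. The only image changes are the arm, wheel and lever. Handing in.

```bash
python3 -c "
from station import job
print(job.sign_off())"
```

```text
the job is handed in; nothing more can be done
None
```

The three-hole sector is in the window, the brake lever is fully over, and the job is handed in; the hand-in gave no verdict. The clock read about 27 s of the 72 s allowed.

**What I did**
- **Wheel:** I found its face by touch, about 10 mm above the deck. With shut fingertips I dragged it about 115° anticlockwise in one continuous press. The readings I took at the end of each move stayed at or below about 16 N.
- **Brake:** I pushed the ball away from the robot to its stop, where its position held while the force rose to 10 N. I then backed the arm well clear.

**Last checks**
- **Wheel angle:** The large hole opposite the three holes sits at 178–179° of 180° in the wrist, scene and side views. That puts the wheel 1–2° (about 0.03 rad) short of centre, against a limit of 0.1 rad.
- **Holes in view:** The side view shows all three holes in the window. The scene view shows only two, because its slanted angle hides the third.
- **Brake angle:** It measures about 0.99 rad, against the 0.88 needed.
- **Hammer, magnet and bottle:** Comparing before and after pictures shows no change at any of them. The force at the gripper reads about zero.

The first two move calls were refused because some rows lacked values; nothing moved and no time passed. No check failed.

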